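# Lock the drill jig with its headed pin

## Robot

A 7-joint arm with a two-finger parallel gripper is mounted at the origin on the work surface. World frame = base frame: x ahead of the robot, y to its left, z up, the work surface at z = 0. Lengths are in m, angles in rad, forces in N, time in s.
With the tool pointing down it reaches from about 0.4 to 0.85 m from the base axis. Payload 10.4 kg.
Tool frame: the origin (TCP) lies at the very end of the fingers, on their centre line; the grasp point (between the pads) lies 19 mm behind it; z points along the fingers, y is the line along which they close (so a half turn about z gives the same grasp; the last joint's range is limited). The gripper opens to 87 mm and grips with 3 to 60 N. Pads are 19 mm wide; open, the fingers measure 117 mm over their backs; the gripper's body (75 mm by 190 mm) begins 51 mm behind the grasp point.
Start: joints at [-1.164, 0.332, -0.065, 1.46, 0.022, 1.35, -0.088], TCP at [0.26, 0.568, 0.223] pointing down, gripper open.
Joint ranges: [-2.6, 2.6], [-0.5, 2.12], [-1.47, 1.34], [0.16, 2.42], [-1.27, 4.41], [0.06, 2.06], [-2.6, 2.6]. Speed limits (rad/s): [2.22, 2.22, 2.79, 2.79, 3.14, 3.14, 3.14].

## Interface

Orientations are given as a unit quaternion [w, x, y, z].
In Python, from cell import r gives the robot as it stands. The module is installed in compiled form; this text tells all that it offers.
- The arm moves only by the tool carry_out, never from a script. Its argument "rows" is text: rows parted by semicolons, each of 5 numbers parted by spaces: the shift along the tool's x, y, z in cm, then the turn about the tool's z in rad, then the finger opening in cm, from 0 to 8.7. In form: x y z twist jaw; .... A call has 1 to 12 rows; each row shifts and turns the commanded pose from where the row before left it, along the tool's axes as they then stand; what a row does not reach is not made up. A row lasts 1/10 s, in which the tool goes at most 50 mm and 8.59 degrees, less where a joint would pass 70% of its speed; a pose out of reach is approached as far as the arm can. A call is refused whole if a number of a shift passes 5 or a number of a turn 0.15, either way. A call with a gripper value outside its range is refused whole. The fingers move at their own pace and stop on an object; the grip force is fixed at half the most. Time passes only in rows, so rows that do not move let the fingers close. It gives the time, the measured TCP pose, the force, the opening and the grip force at its end, in the units of the state.
- r.get_state(): the state, without advancing time (a new reading comes with each control period).
- r.grab_frame(name): name is "scene" or "side" or "wrist"; returns the picture (480x640x3 uint8, red, green, blue); there is no depth.
- r.camera_params(name): a dict with "intrinsics" (3x3 intrinsics, pixels), "R" (3x3) and "t" (3): a world point X has camera coordinates R X + t. Camera axes: x right, y down, z forward; pixel columns grow to the right and rows downward; lengths in m; the calibration is good to about 2 mm. A picture is of the moment at which its call begins: read the wrist's pose just before it. camera_params takes no time and is no camera call; for the wrist camera it gives the pose at the moment of the call.
- r.sign_off(): hands the job in; it is judged then, once.
Trained networks look in the newest picture that a camera, given by its name, has taken for a name from the list of things; names that differ only in an ending like _2 or _b are one class to them, and where a whole thing is asked for, a point or a joint stands for the part that bears it (a point fixed in the world has none). Each returns a list of dicts, best first, with "confidence" (0 to 1); they miss things now and then, are a little off and sometimes report something else, mostly with a low value. They report only what shows in the picture. A call takes as long as a camera call. They do not tell look-alikes from the thing itself.
- r.boxes_of(camera, name): "centre" ([row, column] in pixels, amid what is visible of it).
- r.landmark_of(camera, name): "centre" ([row, column] in pixels: a listed point, or the origin of a listed thing).
The state is a dict: "clock": time; "qpos": joint angles; "joint_vel": joint speeds; "tau": joint torques, N m; "ee_pos": TCP position; "tcp_rot": TCP orientation; "ft_force": force on the tool from outside, world axes, zero at the start; "moment": the same for the moment, N m; "opening": finger opening in m; "finger_force": force on a finger pad.
Only numpy, scipy, OpenCV 4.12 (cv2) and the standard library are available. Lean on these libraries where they do the work, as an engineer would, in place of code of your own. Each camera call takes 0.05 s, during which the arm holds its last target. There are 200 camera calls.

## Task

First swing the jig's gate shut until its eye stops inside the fork. Then draw the long headed pin with the plain square grip out of its cell in the tilted carton, leaving the eyebolt and the ball-knob plunger where they are, put it down through the aligned holes of fork and gate and push it fully home so that its flange lies flat on the fork. Finally swing the keeper bar right round to its stop so that it lies over the pin's flange, let go, and do not disturb the spray can.

Things in the scene. Friction and masses are not known exactly. Their poses are not given: they have to be found in the camera images.
- jig: Drill jig fixed to the bench: steel base plate 130 (x) x 280 (y) x 12 mm with an aluminium casting, a hinged steel gate bar and a grey fork. Origin: underside of the base, on the bench; z up. In this frame: gate hinge at (0, -115 mm), pin hole axis at (0, +45 mm), keeper pivot at (+42, +80 mm). The fork is open towards -x.
- fork_seat (a point): Centre of the hole in the fork's upper leaf, at its top face (105 mm above the bench), where the pin's flange must land; axes as jig. Two level leaves 54 x 54 x 14 mm, 22 mm gap; straight round 23 mm holes go vertically through both leaves and the gate's eye; 93 mm free below fork_seat.
- gate_hinge (a point): On the gate's vertical hinge axis, 80 mm above the bench (mid-height of the bar). The gate bar is 34 mm wide and 16 mm thick, its eye (50 mm square, 23 mm hole) 160 mm from the hinge.
- gate_handle (a point): Centre of the black upright round post on the gate, 20 mm diameter, 60 mm high (grip centre 120 mm above the bench, post top at 148 mm), 85 mm from the hinge. Pinch or push it to swing the gate.
- gate (a joint): Gate angle in rad: 0 = shut against its stop, bar along +y of the jig, eye in the fork, holes in line; grows as it opens, swinging the eye towards -x of the jig (counter-clockwise seen from above), up to 1.2. Stays where it is left; moves with 1 to 3 N at the post.
- keeper_pivot (a point): On the keeper's vertical pivot axis, 120 mm above the bench (mid-thickness of the bar). The keeper is a steel bar 100 x 18 x 8 mm, underside 116 mm above the bench: 3 mm over the flange of a seated pin. It cannot pass a pin that is not fully down.
- keeper_handle (a point): Centre of the black upright round peg at the keeper's end, 18 mm diameter, 50 mm high (grip centre 149 mm above the bench, top at 174 mm), 89 mm from the pivot.
- keeper (a joint): Keeper angle, rad: 0 = closed at its stop, bar along -x of the jig, over the +y side of the pin's flange (peg then 46 mm in -x and 24 mm in +y from the pin axis, jig frame); grows as it opens, swinging the peg towards +y of the jig (clockwise from above), up to 1.5. Stays where it is left; moves with 1 to 2 N at the peg.
- carton: Green carton with cardboard dividers, fixed, 268 (y) x 108 x 153 mm deep, tilted 0.384 rad so that its open top leans towards -x of this frame. The frame is level: origin on the bench, z up, y along the row of three cells, 88 mm apart. Cells are 84 mm (y) x 100 mm; walls (4 mm) rise 62 mm above a grey insert with an 86 mm deep, 23 mm bore in each cell. Rim at most 183 mm up.
- cell_middle (a point): Centre of the middle cell, on the face of the insert, where the flanges rest; axes as carton. The items' axes point from there along (-0.375, 0, 0.927) of carton.
- pin_center (a point): Half-way along the axis of the headed alloy pin, 142 mm, 0.16 kg; z runs from nose to grip. Nose at z = -71 mm (14 mm taper, 8 to 20 mm), shank 20 mm diameter to the flange (44 mm diameter, z = 9 to 17 mm), round neck, then a square grip 24 x 24 x 40 mm, flats along x and y, its middle at z = 51 mm. Starts in any of the cells, flange on the insert, grip end at the rim, y along the carton's y.
- eyebolt_collar (a point): Collar centre of the steel eyebolt (44 mm collar, upright ring 50 mm across) in another cell: leave it.
- plunger_collar (a point): Collar centre of the plunger with a black ball knob of 38 mm in another cell: leave it.
- spray_can: Bare aluminium spray can, 58 mm diameter, 150 mm high, standing on the bench beyond the work; origin at its foot. Leave it.
Mind the look-alikes: they are no part of the job. What is shaped like the part that bears pin_center but blue, turquoise or yellow is not meant.

How it is judged:
On the way, in this order (a step that is already met when the one before it is completed fails the run):
1. the gate is swung shut, its eye in the fork (within 0.03 rad of its stop) (value of joint gate below 0.03 rad), for 0.2 s.
2. the pin is lifted clear of the carton, its centre above 190 mm (height (world z) of pin_center above 0.19 m), for 0.1 s.
3. the pin is down through fork and gate, its flange within 2 mm of the fork's face, the keeper still open (horizontal distance between pin_center and fork_seat below 0.003 m and z of pin_center in the frame of fork_seat below -0.007 m and angle between the z axis of pin_center and the z axis of jig, either way round below 0.05 rad and value of joint gate below 0.03 rad and value of joint keeper above 0.4 rad), for 0.2 s.
At the end, for the whole second after the job is handed in: The gate is within 0.03 rad of its stop; the pin stands in the fork, within 3 mm of the hole axis and 0.05 rad of upright, its flange within 2 mm of the fork's face, at rest; the keeper is within 0.08 rad of its closed stop; nothing is held (horizontal distance between pin_center and fork_seat below 0.003 m and z of pin_center in the frame of fork_seat below -0.007 m and angle between the z axis of pin_center and the z axis of jig, either way round below 0.05 rad and value of joint gate below 0.03 rad and value of joint keeper below 0.08 rad and linear speed of pin below 0.01 m/s); the robot touches nothing.
It fails at once if the eyebolt is moved more than 40 mm (distance of eyebolt_collar from where it was at the start of the episode above 0.04 m).
It fails at once if the plunger is moved more than 40 mm (distance of plunger_collar from where it was at the start of the episode above 0.04 m).
It fails at once if the spray can is moved more than 40 mm (distance of spray_can from where it was at the start of the episode above 0.04 m).
It also fails if it takes over 72 s, if anything falls off the work surface, if the arm or the gripper's body presses on something with over 40 N, if the wrist force passes 120 N, or if a joint passes its speed limit or range.

## Working session

There is one attempt and no reset: what is moved stays moved. The work goes in short steps, Python scripts to look and compute and a tool call to move; the robot and the scene stay as the last step left them, time stands still between calls to the robot, and variables do not carry over. Pictures are saved under pics/ and viewed, at most 11 in all, crops included, and the job is handed in when it is done.

Besides the shell and the picture viewer there is one more tool, called after ">>>" in YAML: its name, and indented under it one key for each argument. carry_out: Moves the arm, as the interface text tells. Its arguments: {"type":"object","properties":{"rows":{"type":"string"}},"required":["rows"]}

```bash
mkdir -p pics; cat > h.py <<'E'
import numpy as np, cv2
from cell import r
names=["fork_seat","gate_hinge","gate_handle","keeper_pivot","keeper_handle","cell_middle","pin_center","eyebolt_collar","plunger_collar","spray_can","jig","carton"]
def snap(c,fn=None):
    p=r.camera_params(c); im=r.grab_frame(c)
    if fn: cv2.imwrite('pics/'+fn,im[:,:,::-1])
    return p,im
def ray(p,rc):
    K=np.array(p["intrinsics"]);R=np.array(p["R"]);t=np.array(p["t"])
    d=R.T@np.linalg.solve(K,[rc[1],rc[0],1]);return -R.T@t,d/np.linalg.norm(d)
def atz(p,rc,z):
    o,d=ray(p,rc);return o+d*(z-o[2])/d[2]
def tri(rs):
    A=0;b=0
    for o,d in rs:
        M=np.eye(3)-np.outer(d,d);A=A+M;b=b+M@o
    X=np.linalg.solve(A,b);return X,[np.linalg.norm((np.eye(3)-np.outer(d,d))@(X-o)) for o,d in rs]
def proj(p,X):
    q=np.array(p["intrinsics"])@(np.array(p["R"])@X+np.array(p["t"]));return q[1]/q[2],q[0]/q[2]
E
python3 - <<'E'
from h import *
np.set_printoptions(precision=3,suppress=True)
P={}
L={}
for c in ["scene","side"]:
    P[c],_=snap(c,c+'0.png')
    for n in names:
        L[c,n]=[(np.round(a["centre"]).tolist(),round(a["confidence"],2)) for a in r.landmark_of(c,n)[:3]]
        print(c,n,L[c,n])
for n in names:
    if L["scene",n] and L["side",n]:
        X,e=tri([ray(P[c],L[c,n][0][0]) for c in P]);print(n,X,np.round(e,3))
print(r.get_state())
E
```

```text
scene fork_seat [([312.0, 475.0], 0.7)]
scene gate_hinge [([282.0, 402.0], 0.87)]
scene gate_handle [([267.0, 444.0], 0.9)]
scene keeper_pivot [([334.0, 485.0], 0.64)]
scene keeper_handle [([330.0, 543.0], 0.89)]
scene cell_middle [([335.0, 448.0], 0.3)]
scene pin_center [([225.0, 170.0], 0.72), ([187.0, 320.0], 0.71), ([181.0, 212.0], 0.71)]
scene eyebolt_collar []
scene plunger_collar []
scene spray_can [([353.0, 304.0], 0.97)]
scene jig [([338.0, 444.0], 0.94), ([253.0, 275.0], 0.25)]
scene carton [([254.0, 274.0], 0.89)]
side fork_seat [([171.0, 313.0], 0.84)]
side gate_hinge [([208.0, 316.0], 0.69)]
side gate_handle [([179.0, 290.0], 0.7)]
side keeper_pivot [([158.0, 327.0], 0.66)]
side keeper_handle [([135.0, 309.0], 0.84)]
side cell_middle [([283.0, 326.0], 0.68)]
side pin_center [([318.0, 439.0], 0.83), ([452.0, 303.0], 0.72), ([336.0, 203.0], 0.67)]
side eyebolt_collar [([251.0, 322.0], 0.61)]
side plunger_collar [([312.0, 334.0], 0.66)]
side spray_can [([253.0, 406.0], 0.86)]
side jig [([213.0, 313.0], 0.92), ([157.0, 330.0], 0.24)]
side carton [([248.0, 323.0], 0.59)]
fork
[... 228 characters left out ...]
ll_middle [ 0.53   0.151 -0.137] [0.073 0.073]
pin_center [ 0.652 -0.401  0.123] [0.013 0.013]
spray_can [ 0.736 -0.034  0.001] [0.001 0.001]
jig [ 0.564  0.198 -0.002] [0.003 0.003]
carton [ 0.551 -0.168  0.095] [0.051 0.051]
{'clock': 1.3, 'qpos': array([-1.164,  0.332, -0.065,  1.46 ,  0.022,  1.35 , -0.088]), 'joint_vel': array([-0.001,  0.001, -0.   , -0.   ,  0.   , -0.   , -0.   ]), 'tau': array([ -0.   , -62.304,   0.024, -39.012,  -0.061,   0.031,   0.   ]), 'ee_pos': array([0.26 , 0.568, 0.223]), 'tcp_rot': array([0.   , 0.213, 0.977, 0.   ]), 'ft_force': array([ 0.56 ,  0.84 , -0.901]), 'moment': array([ 0.009,  0.015, -0.021]), 'finger_force': 0.0, 'opening': 0.08693450230003898}
```

View pics/scene0.png

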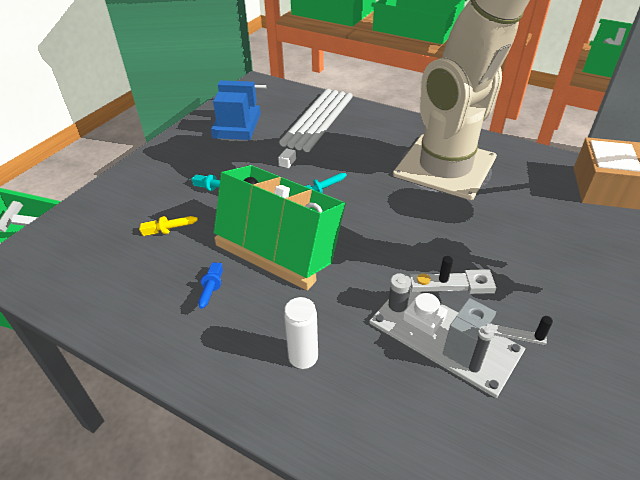

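View pics/side0.png

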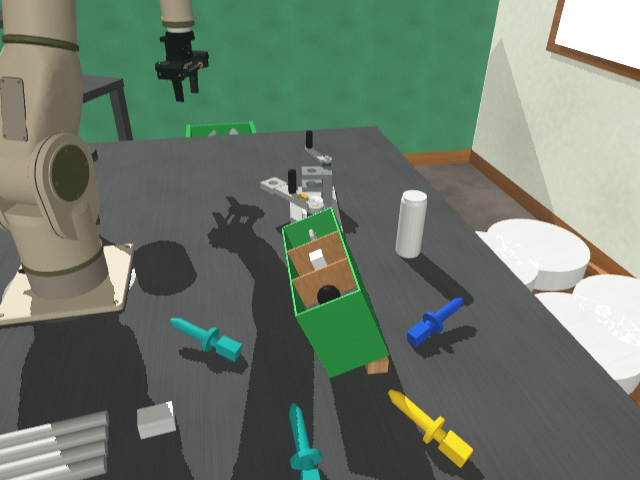

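The pictures show the jig with its gate open (post at scene (267,444)) and the carton leaning towards the robot.

Candidates for the pin:
- Light square grip in the middle cell: scene (190,283), side (260,317).
- Turquoise look-alikes on the bench: scene (182,205) and (183,330), side (340,205) and (450,303).
- Yellow look-alike: scene (225,170), side (425,430).
- Blue look-alike: scene (283,210), side (320,435).

By description the pin is the one in the middle cell. I'll check that in one crop.

```bash
cat >> h.py <<'E'
def plan(xy,z=None,yaw=None):
    "print tool-axis shift (cm) to xy,z with the tool y axis at angle yaw AFTER twisting, and twist"
    s=r.get_state();q=s["tcp_rot"]
    from scipy.spatial.transform import Rotation as Ro
    M=Ro.from_quat([q[1],q[2],q[3],q[0]]).as_matrix()
    y0=np.arctan2(M[1,1],M[0,1]);tw=0 if yaw is None else (y0-yaw+np.pi/2)%np.pi-np.pi/2
    M=M@Ro.from_euler('z',tw).as_matrix()
    d=np.array([*xy,s["ee_pos"][2] if z is None else z])-s["ee_pos"]
    print("pos",s["ee_pos"].round(4),"yaw",round(y0,3),"twist",round(tw,3),"shift cm",(M.T@d*100).round(2),"F",s["ft_force"].round(1),"t",s["clock"])
E
python3 - <<'E'
from h import *
from scipy.optimize import least_squares
m={"f":((0,.045),(.568,.238)),"h":((0,-.115),(.542,.084)),"k":((.042,.08),(.616,.270)),"o":((0,0),(.564,.198))}
def f(v):
    c,s=np.cos(v[2]),np.sin(v[2]);R=np.array([[c,-s],[s,c]])
    return np.concatenate([R@np.array(a)+v[:2]-b for a,b in m.values()])
o=least_squares(f,[.56,.19,-.16]);v=o.x;print(v.round(4),(o.fun*1000).round(1))
c,s=np.cos(v[2]),np.sin(v[2]);R=np.array([[c,-s],[s,c]])
h=R@[0,-.115]+v[:2];k=R@[.042,.08]+v[:2];print("hinge",h,"fork",R@[0,.045]+v[:2],"piv",k,"post shut",R@[0,-.03]+v[:2],"peg shut",R@[-.047,.08]+v[:2])
a=cv2.imread('pics/side0.png')[195:385,260:400];b=cv2.imread('pics/scene0.png')[155:295,205:355]
a=cv2.resize(a,(399,541),interpolation=2);b=cv2.resize(b,(400,373),interpolation=2)
o=np.zeros((541,799,3),np.uint8);o[:,:399]=a;o[:373,399:]=b;cv2.imwrite('pics/crop.png',o)
plan((.497,.154),.105,0.09)
E
```

```text
[ 0.5617  0.1968 -0.1647] [ 1.1  3.1  0.9 -0.7  0.3 -1.2 -2.3 -1.2]
hinge [0.54287702 0.08331165] fork [0.56911031 0.24114642] piv [0.61628047 0.26878654] post shut [0.55681346 0.16716137] peg shut [0.52848488 0.2833788 ]
pos [0.2604 0.5682 0.2226] yaw 1.141 twist 1.051 shift cm [-43.38  19.84  11.76] F [ 0.6  0.8 -0.9] t 1.3
```

View pics/crop.png

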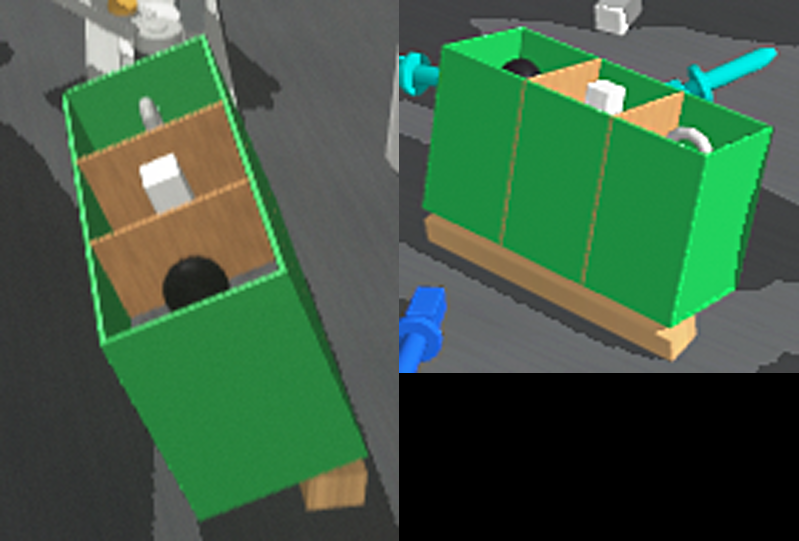

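The crop confirms it: the middle cell holds the light square grip, at side about (257,318). The ball knob is in the near (-y) cell and the eyebolt ring in the far (+y) cell. Now to the gate.

>>> carry_out:
  rows: "0 0 0 0.15 4.5;0 0 0 0.15 4.5;0 0 0 0.15 4.5;0 0 0 0.15 4.5;0 0 0 0.15 4.5;0 0 0 0.15 4.5;0 0 0 0.15 4.5"

```text
clock: 2.0
ee_pos: [0.2604, 0.5682, 0.2226]
tcp_rot: [-0.0, 0.676, 0.736, 0.0]
ft_force: [0.3, -0.2, -0.4]
opening: 0.0463
finger_force: 0.0
```

>>> carry_out:
  rows: "-4.3 2 0 0 4.5;-4.3 2 0 0 4.5;-4.3 2 0 0 4.5;-4.3 2 0 0 4.5;-4.3 2 0 0 4.5;-4.3 2 0 0 4.5;-4.3 2 0 0 4.5;-4.3 2 0 0 4.5;-4.3 2 0 0 4.5;-4.3 2 0 0 4.5;0 0 0 0 4.5"

```text
clock: 3.1
ee_pos: [0.5015, 0.1511, 0.223]
tcp_rot: [0.001, 0.678, 0.735, 0.0]
ft_force: [-0.3, -0.7, 0.0]
opening: 0.0449
finger_force: 0.0
```

```bash
python3 - <<'E'
from h import *
np.set_printoptions(precision=4,suppress=True)
S={'a':(345,103),'b':(270,283),'c':(38,205),'d':(95,65)}   # -y-x, -y+x, +y+x, +y-x
C={'a':(28,122),'b':(45,44),'c':(155,309),'d':(128,371)}
ps,pc=r.camera_params("side"),r.camera_params("scene");X={}
for k in S:
    X[k],e=tri([ray(ps,np.array(S[k])/2.85+[195,260]),ray(pc,np.array(C[k])/2.667+[155,205])]);print(k,X[k],np.round(e,4))
print("rim centre",sum(X.values())/4,"yaw",np.arctan2(*(X['c']-X['b']+X['d']-X['a'])[:2]))
p,_=snap("wrist","w1.png")
for n in ["gate_handle","fork_seat","gate_hinge","keeper_handle","keeper_pivot"]:
    for a in r.landmark_of("wrist",n)[:1]: print(n,a["confidence"],atz(p,a["centre"],{"gate_handle":.12,"fork_seat":.105,"gate_hinge":.08,"keeper_handle":.149,"keeper_pivot":.12}[n]))
plan((.497,.154),.105)
E
```

```text
a [ 0.4179 -0.3643  0.1412] [0.0004 0.0004]
b [ 0.514  -0.3709  0.1817] [0.0008 0.0008]
c [ 0.5335 -0.1065  0.1801] [0.0015 0.0015]
d [ 0.4375 -0.1009  0.1409] [0.0002 0.0002]
rim centre [ 0.4757 -0.2356  0.161 ] yaw 0.07396154718564586
gate_handle 0.61 [0.5002 0.1579 0.12  ]
fork_seat 0.85 [0.5688 0.2433 0.105 ]
gate_hinge 0.73 [0.5445 0.0843 0.08  ]
keeper_pivot 0.82 [0.6168 0.2705 0.12  ]
pos [0.4981 0.1596 0.2225] yaw 0.094 twist 0 shift cm [-0.55 -0.16 11.75] F [ 0.1  0.2 -0.4] t 3.4
```

>>> carry_out:
  rows: "-0.4 0.1 0 0 4.5;0 0 4 0 4.5;0 0 4 0 4.5;0 0 3.7 0 4.5;0 0 0 0 4.5;0 0 0 0 1.5;0 0 0 0 1.5;0 0 0 0 1.5;0 0 0 0 1.5"

```text
clock: 4.3
ee_pos: [0.5008, 0.1547, 0.1069]
tcp_rot: [0.0, 0.674, 0.739, 0.001]
ft_force: [0.2, -0.4, 0.2]
opening: 0.0212
finger_force: 0.0
```

```bash
python3 - <<'E'
from h import *
s=r.get_state();print(s["opening"],s["finger_force"])
h=np.array([.5437,.0838]);p=s["ee_pos"][:2]-h;print(np.hypot(*p),np.arctan2(p[1],p[0]))
for a in np.linspace(np.arctan2(p[1],p[0]),1.418,7)[1:]: plan(h+.085*np.array([np.cos(a),np.sin(a)]))
E
```

```text
0.021196565784116442 0.0
0.08285942526863586 2.115681324462438
pos [0.5008 0.1547 0.1069] yaw 0.091 twist 0 shift cm [0.57 0.82 0.  ] F [ 0.2 -0.4  0.2] t 4.3
pos [0.5008 0.1547 0.1069] yaw 0.091 twist 0 shift cm [0.85 1.77 0.  ] F [ 0.2 -0.4  0.2] t 4.3
pos [0.5008 0.1547 0.1069] yaw 0.091 twist 0 shift cm [1.01 2.74 0.01] F [ 0.2 -0.4  0.2] t 4.3
pos [0.5008 0.1547 0.1069] yaw 0.091 twist 0 shift cm [1.05 3.73 0.01] F [ 0.2 -0.4  0.2] t 4.3
pos [0.5008 0.1547 0.1069] yaw 0.091 twist 0 shift cm [0.98 4.71 0.01] F [ 0.2 -0.4  0.2] t 4.3
pos [0.5008 0.1547 0.1069] yaw 0.091 twist 0 shift cm [0.8  5.68 0.01] F [ 0.2 -0.4  0.2] t 4.3
```

>>> carry_out:
  rows: "0 0 0 0 1.5;0 0 0 0 1.5;0.5 0.8 0 0 1.5;0.3 0.9 0 0 1.5;0.2 1 0 0 1.5;0 1 0 0 1.5;0 1 0 0 1.5;-0.2 1 0 0 1.5;-0.1 0.3 0 0 1.5;0 0 0 0 1.5"

```text
clock: 5.3
ee_pos: [0.5567, 0.1695, 0.1062]
tcp_rot: [-0.003, 0.673, 0.739, -0.001]
ft_force: [-15.3, 5.3, 13.5]
opening: 0.0198
finger_force: 30.0
```

```bash
python3 - <<'E'
from h import *
s=r.get_state();p=s["ee_pos"][:2]-np.array([.5437,.0838]);print(s["opening"],s["finger_force"],s["ft_force"],p,np.hypot(*p),np.arctan2(p[1],p[0]))
E
```

```text
0.019813137474034834 29.99851930188015 [-15.26428354   5.33624178  13.46755974] [0.01304583 0.08566596] 0.0866536211978755 1.4196702274364275
```

>>> carry_out:
  rows: "0 0 0 0 4.5;0 0 0 0 4.5;0 0 0 0 4.5;0 -0.3 0 0 4.5;0 0 -4.5 0 4.5;0 0 -4.5 0 4.5;0 0 -4.5 0 4.5;0 0 -4 0 4.5;0 0 0 0 4.5"

```text
clock: 6.2
ee_pos: [0.5583, 0.1665, 0.2866]
tcp_rot: [0.002, 0.674, 0.738, 0.004]
ft_force: [0.7, -0.1, -1.2]
opening: 0.0451
finger_force: 0.0
```

```bash
python3 - <<'E'
from h import *
p,_=snap("wrist","w2.png")
for n,z in {"gate_handle":.12,"fork_seat":.105,"gate_hinge":.08,"keeper_handle":.149,"keeper_pivot":.12}.items():
    for a in r.landmark_of("wrist",n)[:1]: print(n,a["confidence"],np.round(a["centre"]),atz(p,a["centre"],z).round(4))
ax=np.array([np.cos(.074)*-.375,-np.sin(.074)*-.375,.927])
rim=np.array([.4757,-.2356,.161]);cm=rim-62*.001*ax;g=cm+.042*ax;print("ax",ax,"cell_mid",cm,"grip",g,"pinc",cm-.009*ax)
plan(rim[:2],.31,np.pi/2-.074)
E
```

```text
gate_handle 0.89 [218. 314.] [0.558  0.1667 0.12  ]
fork_seat 0.77 [123. 336.] [0.5698 0.2433 0.105 ]
gate_hinge 0.57 [292. 290.] [0.5428 0.0847 0.08  ]
keeper_handle 0.38 [290. 292.] [0.546  0.1139 0.149 ]
keeper_pivot 0.88 [ 93. 398.] [0.6136 0.2693 0.12  ]
ax [-0.37397372  0.02772468  0.927     ] cell_mid [ 0.49888637 -0.23731893  0.103526  ] grip [ 0.48317947 -0.23615449  0.14246   ] pinc [ 0.50225213 -0.23756845  0.095183  ]
pos [0.5556 0.1662 0.2791] yaw 0.091 twist -1.406 shift cm [  5.   -40.66  -3.03] F [-0.2 -0.2 -0.3] t 6.5
```

View pics/w2.png

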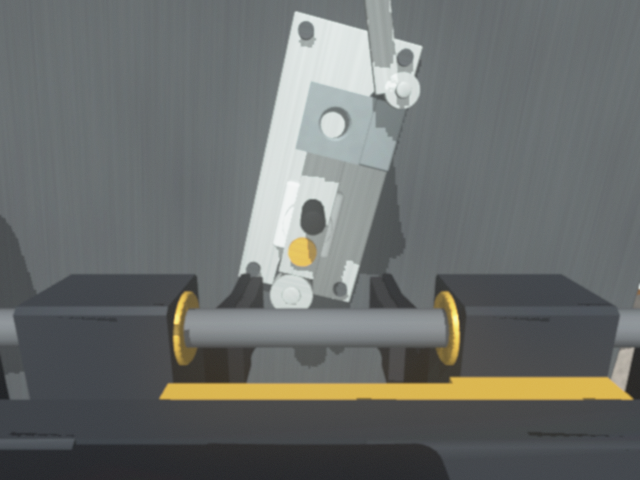

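>>> carry_out:
  rows: "0 0 0 -0.15 4.5;0 0 0 -0.15 4.5;0 0 0 -0.15 4.5;0 0 0 -0.15 4.5;0 0 0 -0.15 4.5;0 0 0 -0.15 4.5;0 0 0 -0.15 4.5;0 0 0 -0.15 4.5;0 0 0 -0.15 4.5;0 0 -1 -0.056 4.5"

```text
clock: 7.5
ee_pos: [0.5553, 0.166, 0.2883]
tcp_rot: [-0.002, 0.034, 0.999, -0.001]
ft_force: [0.4, -0.1, -0.2]
opening: 0.0451
finger_force: 0.0
```

>>> carry_out:
  rows: "0.6 -4.5 -0.2 0 4.5;0.6 -4.5 -0.2 0 4.5;0.6 -4.5 -0.2 0 4.5;0.6 -4.5 -0.2 0 4.5;0.6 -4.5 -0.2 0 4.5;0.6 -4.5 -0.2 0 4.5;0.6 -4.5 -0.2 0 4.5;0.5 -4.5 -0.2 0 4.5;0.3 -4.5 -0.2 0 4.5;0 0 0 0 4.5;0 0 0 0 4.5"

```text
clock: 8.6
ee_pos: [0.4758, -0.2346, 0.3077]
tcp_rot: [-0.001, 0.038, 0.999, 0.0]
ft_force: [0.1, 0.1, -0.5]
opening: 0.0449
finger_force: 0.0
```

```bash
python3 - <<'E'
from h import *
p,_=snap("wrist","w3.png")
for n in ["pin_center","cell_middle","eyebolt_collar","plunger_collar"]:
    for a in r.landmark_of("wrist",n)[:2]: print(n,a["confidence"],np.round(a["centre"]),atz(p,a["centre"],.1035 if n=="cell_middle" else .0952).round(4))
for a in r.boxes_of("wrist","pin_center")[:2]: print(a)
g=np.array([.4832,-.2362,.1425]);ax=np.array([-.374,.0277,.927])
print("grip px",proj(p,g),"grip top",proj(p,g+.02*ax))
plan(g[:2],.1425-.019+.004,np.pi/2-.074)
E
```

```text
pin_center 0.97 [238. 317.] [ 0.5051 -0.2355  0.0952]
pin_center 0.8 [143.  53.] [ 0.4006 -0.4632  0.0952]
eyebolt_collar 0.79 [232. 414.] [ 0.5064 -0.1441  0.0952]
plunger_collar 0.82 [233. 218.] [ 0.4939 -0.3276  0.0952]
{'centre': [233.2, 314.2], 'confidence': 0.88}
{'centre': [29.7, 261.8], 'confidence': 0.86}
grip px (np.float64(226.32021787510791), np.float64(313.7773118438132)) grip top (np.float64(222.26272411405384), np.float64(313.62644814888625))
pos [ 0.4768 -0.2327  0.3083] yaw 1.499 twist 0.002 shift cm [-0.67 -0.3  18.08] F [0.7 0.6 0.4] t 8.9
```

View pics/w3.png

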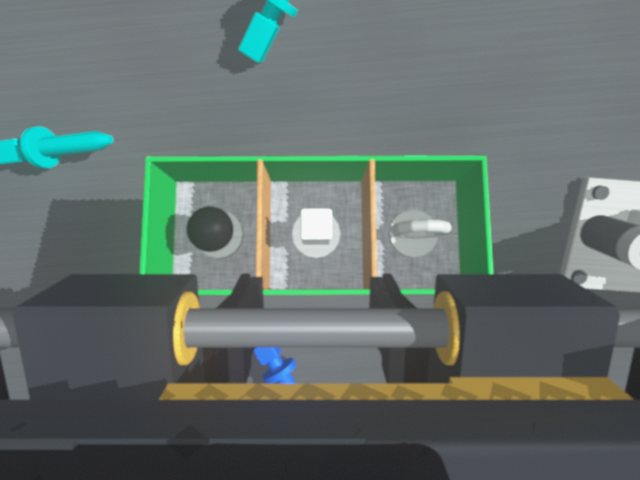

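The pin's square grip is at (224,317), between dividers at columns 263 and 372. It lies within 3 mm of the prediction.

>>> carry_out:
  rows: "-0.8 -0.1 0 0 4.5;0 0 4 0 4.5;0 0 4 0 4.5;0 0 4 0 4.5;0 0 3 0 4.5;0 0 2 0 4.5;0 0 1.1 0 4.5;0 0 0 0 4.5"

```text
clock: 9.7
ee_pos: [0.4841, -0.235, 0.1264]
tcp_rot: [-0.001, 0.037, 0.999, 0.0]
ft_force: [-0.2, -0.1, 1.0]
opening: 0.045
finger_force: 0.0
```

>>> carry_out:
  rows: "0 0 0 0 1.5;0 0 0 0 1.5;0 0 0 0 1.5;0 0 0 0 1.5;0 0 0 0 1.5;0 0 0 0 1.5"

```text
clock: 10.3
ee_pos: [0.4848, -0.2355, 0.1283]
tcp_rot: [0.001, 0.037, 0.999, 0.0]
ft_force: [-1.4, 1.2, 6.7]
opening: 0.0238
finger_force: 30.0
```

>>> carry_out:
  rows: "0.38 0 -0.93 0 1.5;0.75 0 -1.85 0 1.5;0.75 0 -1.85 0 1.5;0.75 0 -1.85 0 1.5;0.75 0 -1.85 0 1.5"

```text
clock: 10.8
ee_pos: [0.4497, -0.2329, 0.2118]
tcp_rot: [-0.0, 0.037, 0.999, 0.0]
ft_force: [0.6, 0.7, -1.9]
opening: 0.024
finger_force: 30.0
```

>>> carry_out:
  rows: "0.75 0 -1.85 0 1.5;0.75 0 -1.85 0 1.5;0.75 0 -1.85 0 1.5;0.75 0 -1.85 0 1.5;0.75 0 -1.85 0 1.5;0 0 -2 0 1.5;0 0 -1 0 1.5;0 0 0 0 1.5;0 0 0 0 1.5"

```text
clock: 11.7
ee_pos: [0.413, -0.2301, 0.3326]
tcp_rot: [-0.0, 0.037, 0.999, 0.0]
ft_force: [1.1, 1.2, -2.5]
opening: 0.0235
finger_force: 30.0
```

```bash
python3 - <<'E'
from h import *
np.set_printoptions(precision=4,suppress=True)
s=r.get_state();print(s["ee_pos"],s["opening"],s["finger_force"],s["ft_force"])
R=[]
for c in ["side","scene"]:
    p,im=snap(c,c+"4.png")
    for a in r.landmark_of(c,"pin_center")[:5]: print(c,a["confidence"],np.round(a["centre"]),end=' ')
    e=s["ee_pos"]+[0,0,.019];ax=np.array([-.374,.0277,.927]);print("pred",proj(p,e-.055*ax),"nose",proj(p,e-.126*ax))
a=cv2.imread('pics/side4.png');b=cv2.imread('pics/scene4.png')
def crop(im,p):
    u,v=map(int,proj(p,s["ee_pos"]));u=min(max(u,100),380);v=min(max(v,100),540);return cv2.resize(im[u-100:u+100,v-100:v+100],(400,400))
cv2.imwrite('pics/c4.png',np.hstack([crop(a,r.camera_params("side")),crop(b,r.camera_params("scene"))]))
E
```

```text
[ 0.413  -0.2301  0.3326] 0.023461576701124264 29.999856559443288 [ 1.1111  1.1717 -2.5495]
side 0.93 [424. 424.] side 0.9 [319. 437.] side 0.61 [335. 204.] side 0.59 [454. 305.] side 0.57 [183. 289.] pred (np.float64(183.36018206067973), np.float64(290.42874185583867)) nose (np.float64(218.54252268965246), np.float64(307.1055353339107))
scene 0.95 [285. 208.] scene 0.89 [226. 170.] scene 0.86 [122. 292.] scene 0.8 [184. 212.] scene 0.76 [185. 322.] pred (np.float64(123.59109931559428), np.float64(290.55623640760047)) nose (np.float64(156.20786982670523), np.float64(284.95599140267956))
```

View pics/c4.png

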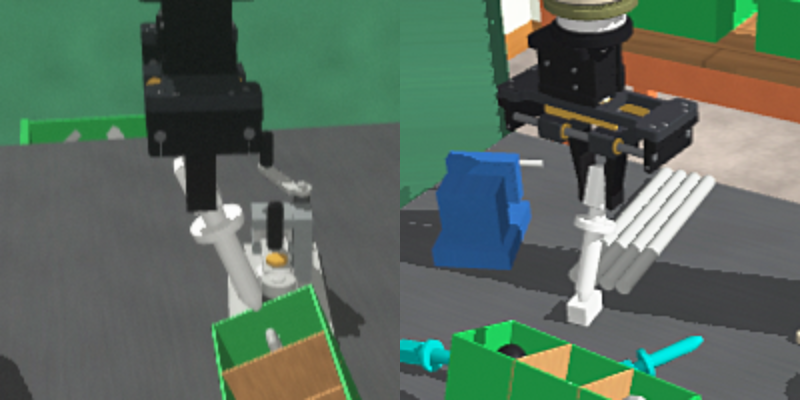

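The pin is held firmly, tilted 22° as it stood in the carton, with its centre 1–2 px from prediction. I'll carry it to the fork, put the nose in the hole, and pivot it upright against the hole wall.

>>> carry_out:
  rows: "-0.3 2 0 0 1.5;-0.7 4 0 0 1.5;-0.7 4.4 0 0 1.5;-0.7 4.4 0 0 1.5;-0.7 4.4 0 0 1.5;-0.7 4.4 0 0 1.5;-0.7 4.4 0 0 1.5;-0.7 4.4 0 0 1.5;-0.7 4.4 0 0 1.5;-0.7 4.4 0 0 1.5;-0.7 4.4 0 0 1.5;-0.5 3 0 0 1.5"

```text
clock: 13.1
ee_pos: [0.5264, 0.2522, 0.332]
tcp_rot: [-0.001, 0.036, 0.999, -0.0]
ft_force: [-0.2, 0.7, -1.1]
opening: 0.0236
finger_force: 30.0
```

>>> carry_out:
  rows: "0 0 0 0 1.5;0 0 3.5 0 1.5;0 0 3.5 0 1.5;0 0 2.5 0 1.5;0 0 0 0 1.5;0 0 0 0 1.5"

```text
clock: 13.7
ee_pos: [0.5269, 0.2484, 0.2389]
tcp_rot: [-0.0, 0.037, 0.999, -0.0]
ft_force: [0.3, 0.4, -0.5]
opening: 0.024
finger_force: 30.0
```

```bash
python3 - <<'E'
from h import *
plan((.5261,.2456),.223,np.pi/2-.074)
s=r.get_state();e=s["ee_pos"]+[0,0,.019];ax=np.array([-.374,.0277,.927])
out=[]
for c in ["side","scene","wrist"]:
    p,im=snap(c,c+"5.png");n=proj(p,e-.126*ax);print(c,"nose",n,"hole",proj(p,np.array([.569,.2425,.105])))
    u=min(max(int(n[0]),50),430);v=min(max(int(n[1]),50),590);out.append(cv2.resize(im[u-50:u+50,v-50:v+50,::-1],(266,266),interpolation=2))
    for nm in ["fork_seat","pin_center"]: print([(np.round(a["centre"],1),round(a["confidence"],2)) for a in r.landmark_of(c,nm)[:1 if nm=="fork_seat" else 6]])
cv2.imwrite('pics/c5.png',np.hstack(out))
E
```

```text
pos [0.5269 0.2484 0.2389] yaw 1.497 twist -0.0 shift cm [ 0.06 -0.28  1.59] F [ 0.3  0.4 -0.5] t 13.7
side nose (np.float64(156.96203698509873), np.float64(314.58974780609964)) hole (np.float64(170.18140274817574), np.float64(312.7867941248193))
[(array([171.2, 313.7]), 0.91)]
[(array([451.9, 304.2]), 0.96), (array([130.5, 301.4]), 0.92), (array([319.3, 435.7]), 0.85), (array([333.8, 201.6]), 0.74), (array([424.9, 425. ]), 0.65)]
scene nose (np.float64(303.9324741910306), np.float64(481.01854971510534)) hole (np.float64(314.07924485928396), np.float64(476.61293916653767))
[(array([312.4, 478. ]), 0.94)]
[(array([265.7, 493.2]), 0.98), (array([227.1, 170.1]), 0.96), (array([186.1, 320.6]), 0.76), (array([184.2, 211.5]), 0.76), (array([286., 207.]), 0.68)]
wrist nose (np.float64(303.87936359197164), np.float64(313.83445614636446)) hole (np.float64(278.7195753066141), np.float64(310.4330890366797))
[]
[]
```

View pics/c5.png

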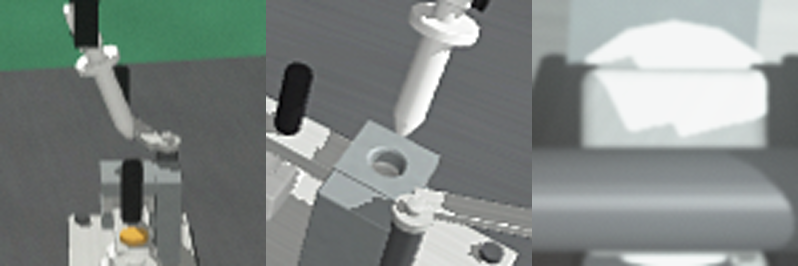

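The nose lies where predicted, at scene (304,481), and the hole at scene (314,477). Insert the nose.

>>> carry_out:
  rows: "0 -0.3 0 0 1.5;0 0 1.5 0 1.5;0 0 0 0 1.5;0 0 1 0 1.5;0 0 0.8 0 1.5;0 0 0.6 0 1.5;0 0 0.5 0 1.5;0 0 0 0 1.5"

```text
clock: 14.95
ee_pos: [0.5266, 0.2456, 0.1936]
tcp_rot: [-0.0, 0.037, 0.999, -0.0]
ft_force: [-0.1, 0.0, -0.7]
opening: 0.024
finger_force: 30.0
```

```bash
python3 - <<'E'
from h import *
plan((.5261,.2456),.193,np.pi/2-.074)
E
```

```text
pos [0.5266 0.2456 0.1936] yaw 1.497 twist 0.0 shift cm [ 0.05 -0.01  0.06] F [-0.1  0.  -0.7] t 14.95
```

>>> carry_out:
  rows: "-0.6 0 -0.2 0 1.5;-0.6 0 -0.2 0 1.5;-0.6 0 -0.15 0 1.5;-0.6 0 -0.15 0 1.5"

```text
clock: 15.35
ee_pos: [0.551, 0.2443, 0.2021]
tcp_rot: [-0.0, 0.037, 0.999, 0.0]
ft_force: [-4.8, -0.2, 3.1]
opening: 0.0236
finger_force: 30.0
```

>>> carry_out:
  rows: "-0.6 0 -0.1 0 1.5;-0.6 0 -0.1 0 1.5;-0.5 0 0 0 1.5;-0.2 0 0 0 1.5;0 0 0 0 1.5"

```text
clock: 15.85
ee_pos: [0.5699, 0.2425, 0.2033]
tcp_rot: [0.0, 0.037, 0.999, 0.0]
ft_force: [-2.5, 1.6, 1.1]
opening: 0.0238
finger_force: 30.0
```

```bash
python3 - <<'E'
from h import *
plan((.569,.2425),.193,np.pi/2-.074)
print(r.get_state()["moment"])
out=[]
g=r.get_state()["ee_pos"]
for c in ["side","scene"]:
    p,im=snap(c,c+"6.png");n=proj(p,g+[0,0,-.05]);print(n)
    u=int(n[0]);v=int(n[1]);out.append(cv2.resize(im[max(u-60,0):max(u-60,0)+120,v-60:v+60,::-1],(400,400),interpolation=2))
cv2.imwrite('pics/c6.png',np.hstack(out))
E
```

```text
pos [0.5699 0.2425 0.2033] yaw 1.497 twist -0.0 shift cm [ 0.09 -0.01  1.03] F [-2.5  1.6  1.1] t 15.85
[ 0.16672371  0.8360536  -0.02918738]
(np.float64(153.0257996693142), np.float64(313.24530246363287))
(np.float64(297.4449513073168), np.float64(481.7719068302335))
```

View pics/c6.png

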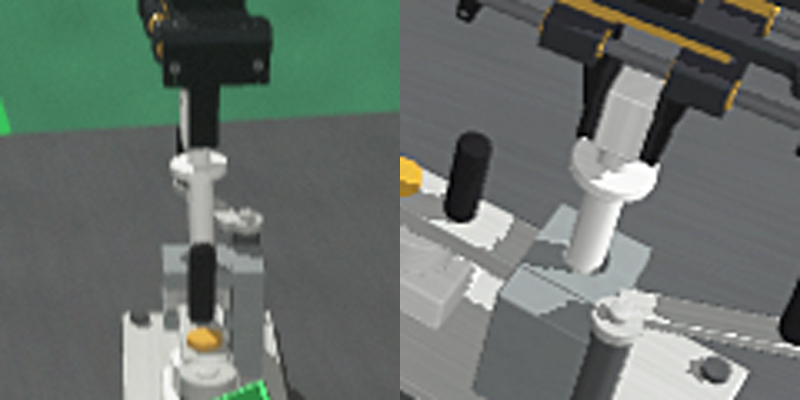

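The pin is upright and its nose is in the hole (scene crop (590,262)). I'll lower it carefully.

>>> carry_out:
  rows: "0 0 0.6 0 1.5;0 0 0.8 0 1.5;0 0 0.8 0 1.5;0 0 0 0 1.5"

```text
clock: 16.35
ee_pos: [0.5689, 0.2421, 0.1791]
tcp_rot: [-0.001, 0.037, 0.999, -0.001]
ft_force: [-1.2, -0.0, -2.8]
opening: 0.0238
finger_force: 30.0
```

>>> carry_out:
  rows: "0 0 0.8 0 1.5;0 0 0.8 0 1.5;0 0 0.8 0 1.5;0 0 0.8 0 1.5;0 0 0 0 1.5"

```text
clock: 16.85
ee_pos: [0.5692, 0.2423, 0.1478]
tcp_rot: [-0.001, 0.037, 0.999, -0.0]
ft_force: [-2.1, 0.2, -2.0]
opening: 0.0237
finger_force: 30.0
```

>>> carry_out:
  rows: "0 0 0.6 0 1.5;0 0 0.4 0 1.5;0 0 0.3 0 1.5;0 0 0 0 1.5"

```text
clock: 17.25
ee_pos: [0.5695, 0.2425, 0.1358]
tcp_rot: [-0.0, 0.037, 0.999, -0.0]
ft_force: [-0.9, -0.5, -3.3]
opening: 0.0239
finger_force: 30.0
```

>>> carry_out:
  rows: "0 0 0.2 0 1.5;0 0 0.2 0 1.5;0 0 0.1 0 1.5;0 0 0 0 1.5"

```text
clock: 17.65
ee_pos: [0.5696, 0.2426, 0.1313]
tcp_rot: [0.0, 0.037, 0.999, 0.0]
ft_force: [-1.6, -0.5, -1.4]
opening: 0.0242
finger_force: 30.0
```

>>> carry_out:
  rows: "0 0 0.2 0 1.5;0 0 0.2 0 1.5;0 0 0.1 0 1.5;0 0 0 0 1.5"

```text
clock: 18.05
ee_pos: [0.5709, 0.2425, 0.1305]
tcp_rot: [0.002, 0.037, 0.999, 0.001]
ft_force: [-10.6, -5.9, 28.3]
opening: 0.0239
finger_force: 30.0
```

Firm contact at the expected height. Release and check.

>>> carry_out:
  rows: "0 0 -0.4 0 1.5;0 0 0 0 4.5;0 0 0 0 4.5;0 0 0 0 4.5;0 0 0 0 4.5;0 0 -3 0 4.5;0 0 -4 0 4.5;0 0 -4 0 4.5;0 0 -4 0 4.5;0 0 0 0 4.5"

```text
clock: 19.05
ee_pos: [0.5716, 0.2434, 0.2865]
tcp_rot: [0.004, 0.037, 0.999, 0.002]
ft_force: [0.5, 0.8, 0.6]
opening: 0.0451
finger_force: 0.0
```

```bash
python3 - <<'E'
from h import *
out=[]
G=np.array([.569,.2425,.105])
for c in ["side","scene"]:
    p,im=snap(c,c+"7.png");n=proj(p,G+[0,0,.02])
    u=int(n[0]);v=int(n[1]);out.append(cv2.resize(im[u-50:u+50,v-50:v+50,::-1],(400,400),interpolation=2))
    print(c,"pred top",proj(p,G+[0,0,.062]),"flange top",proj(p,G+[0,0,.008]),"crop0",u-50,v-50)
    for nm in ["pin_center","keeper_handle","keeper_pivot","gate_handle"]:print(nm,[(np.round(a["centre"],1),round(a["confidence"],2)) for a in r.landmark_of(c,nm)[:6]])
    if c=="side": R1=p,r.landmark_of(c,"keeper_handle")
    else: print("peg",tri([ray(R1[0],R1[1][0]["centre"]),ray(p,r.landmark_of(c,"keeper_handle")[0]["centre"])]))
cv2.imwrite('pics/c7.png',np.hstack(out))
p,im=snap("wrist")
for n,z in {"keeper_handle":.149,"keeper_pivot":.12}.items():
    for a in r.landmark_of("wrist",n)[:1]: print(n,a["confidence"],atz(p,a["centre"],z).round(4))
plan((.586,.352),.135,np.pi/2-.074)
E
```

```text
side pred top (np.float64(148.05679495575413), np.float64(312.9423739283086)) flange top (np.float64(167.38876935022475), np.float64(312.80643186752405)) crop0 113 262
pin_center [(array([337. , 201.8]), 0.94), (array([450.7, 302.8]), 0.9), (array([425.2, 425.2]), 0.83), (array([171.4, 311.6]), 0.7), (array([323. , 437.3]), 0.63)]
keeper_handle [(array([137.3, 309.1]), 0.7)]
keeper_pivot [(array([158.5, 325.3]), 0.63)]
gate_handle [(array([176.7, 313.2]), 0.91)]
scene pred top (np.float64(292.04045000753246), np.float64(483.48553352728027)) flange top (np.float64(311.34847672840067), np.float64(477.46450395413365)) crop0 257 428
pin_center [(array([285.7, 206.9]), 0.92), (array([316.1, 472.8]), 0.79), (array([185.1, 320.8]), 0.79), (array([182.8, 211.8]), 0.75), (array([224.1, 169.7]), 0.62)]
keeper_handle [(array([329.4, 544.6]), 0.72)]
keeper_pivot [(array([334.5, 485.5]), 0.66)]
gate_handle [(array([289.1, 440.5]), 0.56)]
peg (array([0.58357465, 0.35577747, 0.15201203]), [np.float64(0.0026813799336919595), np.float64(0.0026813799336921295)])
keeper_handle 0.88 [0.5832 0.3508 0.149 ]
keeper_pivot 0.89 [0.6143 0.268  0.12  ]
pos [0.5695 0.2426 0.2803] yaw 1.497 twist 0.0 shift cm [-0.84 11.03 14.53] F [-0.3  0.7 -0.5] t 19.8
```

View pics/c7.png

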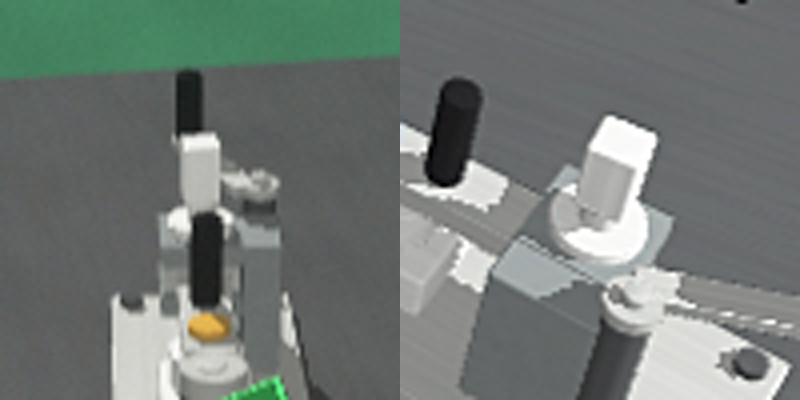

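The pin stands upright with its flange on the fork; its top reads scene (290,484), against (292,483) predicted. I'll press it down with closed fingers, which also measures its height.

>>> carry_out:
  rows: "0 0 3 0 0;0 0 4 0 0;0 0 2 0 0;0 0 1 0 0;0 0 0.5 0 0;0 0 0.4 0 0;0 0 0.2 0 0;0 0 0.2 0 0;0 0 0.1 0 0;0 0 0 0 0"

```text
clock: 20.8
ee_pos: [0.57, 0.2428, 0.1676]
tcp_rot: [0.001, 0.037, 0.999, 0.0]
ft_force: [-1.8, -1.1, 5.4]
opening: 0.0001
finger_force: 2.3
```

The top is at 167.6 mm against 167 nominal, so the pin is fully home. On to the keeper.

>>> carry_out:
  rows: "0 0 -3 0 0;0 0 -3.5 0 2;-0.2 3.5 0 0 4.5;-0.2 3.7 0 0 4.5;-0.2 3.7 0 0 4.5;0 0 0 0 4.5;0 0 0 0 4.5"

```text
clock: 21.5
ee_pos: [0.5833, 0.3516, 0.2311]
tcp_rot: [-0.0, 0.036, 0.999, -0.0]
ft_force: [-0.2, -1.1, 1.0]
opening: 0.0395
finger_force: 0.0
```

```bash
python3 - <<'E'
from h import *
p,im=snap("wrist")
for n,z in {"keeper_handle":.149,"keeper_pivot":.12}.items():
    for a in r.landmark_of("wrist",n)[:1]: print(n,a["confidence"],a["centre"],atz(p,a["centre"],z).round(4))
plan((.584,.352),.137,np.pi/2-.074)
E
```

```text
keeper_handle 0.63 [243.9, 315.7] [0.5829 0.3522 0.149 ]
keeper_pivot 0.67 [285.1, 203.4] [0.6155 0.2698 0.12  ]
pos [0.5841 0.3493 0.2318] yaw 1.495 twist -0.002 shift cm [0.04 0.27 9.48] F [ 1.2 -0.2 -0.4] t 21.65
```

>>> carry_out:
  rows: "0.1 0.3 1 0 4.5;0 0 3.5 0 4.5;0 0 3.5 0 4.5;0 0 1.5 0 4.5;0 0 0 0 4.5;0 0 0 0 1.2;0 0 0 0 1.2;0 0 0 0 1.2;0 0 0 0 1.2;0 0 0 0 1.2"

```text
clock: 22.65
ee_pos: [0.5836, 0.3533, 0.1373]
tcp_rot: [0.001, 0.037, 0.999, -0.0]
ft_force: [0.1, -2.7, 4.1]
opening: 0.0172
finger_force: 30.0
```

```bash
python3 - <<'E'
from h import *
s=r.get_state();print(s["opening"],s["finger_force"])
h=np.array([.6153,.2693]);p=s["ee_pos"][:2]-h;a0=np.arctan2(p[1],p[0]);print(np.hypot(*p),a0)
for a in np.linspace(a0,2.99,9)[1:]: plan(h+.089*np.array([np.cos(a),np.sin(a)]))
E
```

```text
0.01718433052390507 29.976607505232096
0.08975217933915583 1.9322281720790564
pos [0.5836 0.3533 0.1373] yaw 1.496 twist 0 shift cm [ 1.   -0.63 -0.  ] F [ 0.1 -2.7  4.1] t 22.65
pos [0.5836 0.3533 0.1373] yaw 1.496 twist 0 shift cm [ 1.95 -1.33 -0.  ] F [ 0.1 -2.7  4.1] t 22.65
pos [0.5836 0.3533 0.1373] yaw 1.496 twist 0 shift cm [ 2.79 -2.15 -0.  ] F [ 0.1 -2.7  4.1] t 22.65
pos [0.5836 0.3533 0.1373] yaw 1.496 twist 0 shift cm [ 3.53 -3.07 -0.  ] F [ 0.1 -2.7  4.1] t 22.65
pos [0.5836 0.3533 0.1373] yaw 1.496 twist 0 shift cm [ 4.13 -4.08 -0.01] F [ 0.1 -2.7  4.1] t 22.65
pos [0.5836 0.3533 0.1373] yaw 1.496 twist 0 shift cm [ 4.6  -5.15 -0.01] F [ 0.1 -2.7  4.1] t 22.65
pos [0.5836 0.3533 0.1373] yaw 1.496 twist 0 shift cm [ 4.92 -6.29 -0.01] F [ 0.1 -2.7  4.1] t 22.65
pos [0.5836 0.3533 0.1373] yaw 1.496 twist 0 shift cm [ 5.08 -7.45 -0.01] F [ 0.1 -2.7  4.1] t 22.65
```

>>> carry_out:
  rows: "1 -0.6 0 0 1.2;0.9 -0.7 0 0 1.2;0.8 -0.8 0 0 1.2;0.8 -0.9 0 0 1.2;0.6 -1 0 0 1.2;0.5 -1.1 0 0 1.2;0.3 -1.1 0 0 1.2;0 0 0 0 1.2"

```text
clock: 23.45
ee_pos: [0.5262, 0.2981, 0.1372]
tcp_rot: [-0.002, 0.035, 0.999, 0.002]
ft_force: [-11.8, 4.1, 7.7]
opening: 0.0172
finger_force: 30.0
```

>>> carry_out:
  rows: "0.2 -0.7 0 0 1.2;0 -0.5 0 0 1.2;0 -0.3 0 0 1.2;0 0 0 0 1.2"

```text
clock: 23.85
ee_pos: [0.5242, 0.2833, 0.1372]
tcp_rot: [-0.001, 0.036, 0.999, 0.001]
ft_force: [-8.9, 3.0, 7.7]
opening: 0.0175
finger_force: 30.0
```

```bash
python3 - <<'E'
from h import *
s=r.get_state();p=s["ee_pos"][:2]-np.array([.6153,.2693]);print(s["opening"],s["finger_force"],s["ft_force"],np.hypot(*p),np.arctan2(p[1],p[0])-2.99)
E
```

```text
0.017495722858923295 30.01074298750609 [-8.85457495  3.00329681  7.7449756 ] 0.09220117431531338 -0.0008909152292386757
```

>>> carry_out:
  rows: "-0.2 -0.2 0 0 1.2;0 -0.2 0 0 1.2;0 0 0 0 1.2"

```text
clock: 24.15
ee_pos: [0.5241, 0.2801, 0.1371]
tcp_rot: [-0.003, 0.035, 0.999, 0.001]
ft_force: [-17.8, 3.8, 12.4]
opening: 0.0174
finger_force: 30.0
```

>>> carry_out:
  rows: "0.3 -0.2 0 0 1.2;0 -0.2 0 0 1.2;0 -0.2 0 0 1.2;0 0 0 0 1.2"

```text
clock: 24.55
ee_pos: [0.5236, 0.2732, 0.1372]
tcp_rot: [-0.0, 0.036, 0.999, 0.001]
ft_force: [-4.5, 4.2, 5.7]
opening: 0.0171
finger_force: 30.0
```

```bash
python3 - <<'E'
from h import *
out=[]
G=np.array([.55,.26,.13])
for c in ["side","scene"]:
    p,im=snap(c,c+"8.png");n=proj(p,G)
    u=int(n[0]);v=int(n[1]);out.append(cv2.resize(im[u-50:u+50,v-50:v+50,::-1],(400,400),interpolation=2))
    print(c,u-50,v-50,[(np.round(a["centre"],1),round(a["confidence"],2)) for a in r.landmark_of(c,"keeper_handle")[:2]],proj(p,np.array([.527,.2824,.149])))
cv2.imwrite('pics/c8.png',np.hstack(out))
E
```

```text
side 109 254 [(array([150.6, 293.8]), 0.64)] (np.float64(150.0056453932003), np.float64(294.34074144885244))
scene 251 441 [(array([288.1, 506.6]), 0.68)] (np.float64(291.0323644458711), np.float64(509.95034797392725))
```

View pics/c8.png

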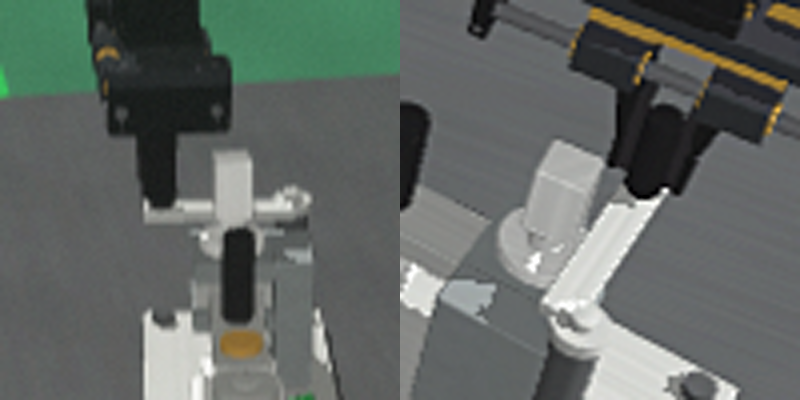

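The bar lies over the flange beside the grip. By the given offset (46, 24 mm from the pin axis), the peg's stop is near (0.527, 0.273), so it is almost there. I'll push until force rises.

>>> carry_out:
  rows: "0 -0.2 0 0 1.2;0 -0.2 0 0 1.2;0 0 0 0 1.2"

```text
clock: 25.05
ee_pos: [0.5235, 0.273, 0.1373]
tcp_rot: [0.001, 0.034, 0.999, 0.004]
ft_force: [0.4, 19.4, -2.5]
opening: 0.0174
finger_force: 29.9
```

At the stop (19 N). Let go and withdraw.

>>> carry_out:
  rows: "0 0 0 0 4;0 0 0 0 4;0 0 0 0 4;0 0.2 0 0 4;0 0 -3 0 4;0 0 -4 0 4;0 0 -4 0 4;0 0 -4 0 4;3 0 -1 0 4;0 0 0 0 4"

```text
clock: 26.05
ee_pos: [0.4932, 0.2725, 0.2992]
tcp_rot: [0.001, 0.036, 0.999, 0.002]
ft_force: [0.6, 0.5, 0.3]
opening: 0.0402
finger_force: 0.0
```

```bash
python3 - <<'E'
from h import *
plan((.5,.27));R={}
for c in ["side","scene"]:
    p,im=snap(c,c+"9.png")
    for n in ["keeper_handle","keeper_pivot","gate_handle","fork_seat"]:
        a=r.landmark_of(c,n)
        if a:R.setdefault(n,[]).append(ray(p,a[0]["centre"]))
for n,v in R.items():
    if len(v)>1: X,e=tri(v);print(n,X.round(4),e[0].round(4))
p,im=snap("wrist","w9.png")
for n,z in {"keeper_handle":.149,"keeper_pivot":.12,"gate_handle":.12,"gate_hinge":.08}.items():
    for a in r.landmark_of("wrist",n)[:1]: print(n,a["confidence"],a["centre"],atz(p,a["centre"],z).round(4))
E
```

```text
pos [0.4932 0.2725 0.2992] yaw 1.499 twist 0 shift cm [-0.7 -0.2  0. ] F [0.6 0.5 0.3] t 26.05
keeper_handle [0.523  0.28   0.1545] 0.0018
keeper_pivot [0.6211 0.2701 0.1267] 0.0
gate_handle [0.5467 0.1635 0.1173] 0.0057
fork_seat [0.5693 0.2415 0.1046] 0.0001
keeper_handle 0.69 [261.1, 319.0] [0.5264 0.2718 0.149 ]
keeper_pivot 0.69 [345.7, 324.0] [0.6171 0.27   0.12  ]
gate_handle 0.85 [292.6, 206.8] [0.5575 0.1703 0.12  ]
gate_hinge 0.92 [269.1, 127.0] [0.543  0.0837 0.08  ]
```

View pics/w9.png

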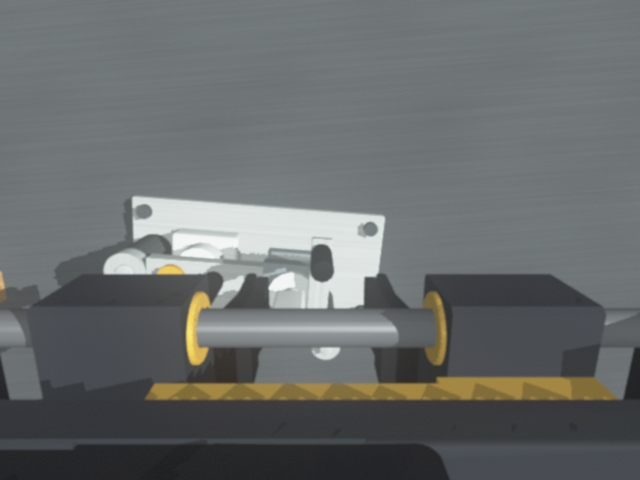

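The bar is at its stop: peg measured at (0.526, 0.272), expected (0.527, 0.273). The gate is pinned shut and the gripper is clear of everything. Handing in.

```bash
python3 -c "
from h import *
print(r.sign_off())"
```

```text
the job is handed in; nothing more can be done
None
```

I handed the job in at about 26 s: the gate is shut, the pin is fully home in the fork, the keeper is at its stop over the flange and the gripper is clear; the verdict itself was not reported back.

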